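Lock a fresh filter cartridge into the paper-dust extractor

TASK

Put the black filter cartridge with the orange grip into the round socket on top of the white dust extractor: find the slots, push it down gently against its spring, and twist it a quarter turn clockwise until it locks, then let go. Do not force it, and do not disturb the flask, the glue jar or the roll of tape.

Things in the scene. Friction and masses are not known exactly. Their poses are not given: they have to be found in the camera images.
- cartridge_center (a point): Loose filter cartridge, upright, 78 mm tall, about 0.2 kg; point on its axis, half-way up (39 mm above its underside), z up. Round black body, 52 mm diameter, flat top 5 mm above this point, nose tapered to 42 mm over the lowest 10 mm. It looks the same after half a turn.
- cartridge_bar (a point): Centre of the orange grip bar on top of the cartridge, 22 mm above cartridge_center: bar 46 mm long along x, 12 mm thick along y, 34 mm high, standing on the flat top (17 mm below this point).
- cartridge_lug (a point): Middle of one of the two orange lugs, which stick out of the body along +x and -x (in line with the bar) to 34 mm from the axis. Each is 10 mm wide and 6 mm high, 19 to 13 mm below cartridge_center.
- socket (a point): Centre of the socket's mouth, level with its grey collar's top, 100 mm above the table, z up. Hole 56 mm wide with two opposite slots 14 mm wide, to 36 mm from the axis, for the lugs; orange marks on the collar beside them. They lie along x only roughly: the collar is clamped up to 0.42 rad off either way, stays put, is not measured: see or feel. A lug passes within about 0.06 rad.
- spring_rest (a point): Centre of the steel spring plate in the socket before it is pushed, 24 mm below the mouth. Heights of cartridge_center above the mouth: 19 mm with lugs resting on the collar; about 15 mm dropped into the slots onto the plate; 3 to 6 mm pushed down free to turn (bottom stop at 3); 8 mm locked. The plate pushes back with 3 N at first touch, 10 N at the bottom.
- extractor: White desktop dust extractor, fixed, 200 x 200 mm in plan, 90 mm high; the grey collar stands 10 mm above its top, at its centre. Origin: centre of its underside; z up, x from front (blue strip on top) to back.
- lock_flag (a joint): Green flag turned by a lug at the end of its travel: 0 rad unlocked, 0.17 to 0.32 when locked; a light spring takes it back. From the slots the cartridge turns 90 degrees clockwise seen from above (negative yaw) to a hard stop; over the last 8 degrees the spring can lift it 2 mm into the locking pocket, which holds it.
- flask_center (a point): Steel flask standing, 66 mm in diameter, 200 mm tall; point at half height. Bystander.
- tape_center (a point): Yellow roll of tape lying flat, 84 mm in diameter, 24 mm high; point at its centre. Bystander.
- glue_center (a point): Glue jar with a red cap, standing, 48 mm in diameter, 100 mm tall; point at half height. Bystander.
There are look-alikes about, which are no part of the job. What is shaped like the part that bears cartridge_center but yellow is not meant.

How it is judged:
By the outcome, as a careful person would: the job done as asked, in the order asked, and still so for the second after the job is handed in, with the robot touching nothing.
It also fails if it takes over 72 s, if anything falls off the work surface, if the arm or the gripper's body presses on something with over 40 N, if the wrist force passes 120 N, or if a joint passes its speed limit or range.

ROBOT

A 7-joint arm with a two-finger parallel gripper is mounted at the origin on the work surface. World frame = base frame: x ahead of the robot, y to its left, z up, the work surface at z = 0. Lengths are in mm, angles in rad, forces in N, time in s.
With the tool pointing down it reaches from about 425 to 950 mm from the base axis. Payload 4.7 kg.
Tool frame: the origin (TCP) lies midway between the tips of the shut fingers; the grasp point (between the pads) lies 19 mm behind it; z points along the fingers, y is the direction in which the jaws open and shut (so a half turn about z gives the same grasp; the last joint's range is limited). The gripper opens to 85 mm and grips with 20 to 120 N. Pads are 22 mm wide; open, the fingers measure 114 mm over their backs; the gripper's body (76 mm by 85 mm) begins 54 mm behind the grasp point. The pads swing forward as they close: fully open they stand 13 mm farther back than shut.
Start: joints at [-1.238, 0.469, -0.049, 1.532, 0.024, 1.141, -0.082], TCP at [238.883, 631.335, 231.335] pointing down, gripper open.
Joint ranges: [-2.59, 2.59], [-0.33, 1.99], [-1.39, 1.29], [0.1, 2.45], [-1.04, 4.18], [0.21, 1.99], [-2.66, 2.66]. Speed limits (rad/s): [2.57, 2.57, 3.14, 3.14, 3.14, 3.14, 3.14].

INTERFACE

Orientations are given as a unit quaternion [x, y, z, w].
In Python, from workcell import monitor, optics, order gives the robot as it stands.
- The arm moves only by the tool play_rows, never from a script. Its argument "commands" is a list of rows, each a list of 7 numbers: the shift along the tool's x, y, z in mm, then the turn, a rotation vector about the tool's x, y, z in rad, then the opening, from -1 (shut) to 1 (fully open). A call has 1 to 10 rows; each row shifts and turns the commanded pose from where the row before left it, along the tool's axes as they then stand; what a row does not reach is not made up. A row lasts 1/10 s, in which the tool goes at most 50 mm and 8.59 degrees, less where a joint would pass 70% of its speed; a pose out of reach is approached as far as the arm can. A call is refused whole if a number of a shift passes 50 or a number of a turn 0.15, either way. A call with a gripper value outside its range is refused whole. The fingers move at their own pace and stop on an object; the grip force is fixed at half the most. Time passes only in rows, so rows that do not move let the fingers close. It gives the time, the measured TCP pose, the force and the opening at its end, in the units of the state.
- monitor.read_state(): the state, without advancing time (a new reading comes with each control period).
- optics.capture(name): name is "scene" or "side" or "wrist"; returns (picture, depth): 400x640x3 uint8, blue, green, red; 400x640 float32, mm along the optical axis (not along the pixel's ray), 0 where there is no reading.
- optics.camera_params(name): a dict with "fx", "fy", "cx", "cy" (pixels), "R" (3x3) and "t" (3): a world point X has camera coordinates R X + t. Camera axes: x right, y down, z forward; pixel columns grow to the right and rows downward; lengths in mm; the calibration is good to about 2 mm. A picture is of the moment at which its call begins: read the wrist's pose just before it. camera_params takes no time and is no camera call; for the wrist camera it gives the pose at the moment of the call.
- order.finish_job(): hands the job in, once; it reports no verdict.
The state is a dict: "time_s": time; "joint_pos": joint angles; "qd": joint speeds; "tau": joint torques, N m; "tcp_pos": TCP position; "ee_rot": TCP orientation; "contact_force": force on the tool from outside, world axes, zero at the start; "moment": the same for the moment, N m; "finger_gap": finger opening in mm.
Only numpy, scipy, OpenCV 4.12 (cv2) and the standard library are available. Lean on these libraries where they do the work, as an engineer would, in place of code of your own. Each camera call takes 0.05 s, during which the arm holds its last target. There are 200 camera calls.

## Working session

There is one attempt and no reset: what is moved stays moved. The work goes in short steps, Python scripts to look and compute and a tool call to move; the robot and the scene stay as the last step left them, time stands still between calls to the robot, and variables do not carry over. Pictures are saved under pics/ and viewed, about 8 in all and at most 12, crops included, and the job is handed in when it is done.

Besides the shell and the picture viewer there is one more tool, called by a JSON object that holds its "fn" and its "kwargs". play_rows: Moves the arm, as the interface text tells. Its arguments: {"type":"object","properties":{"commands":{"type":"array","items":{"type":"array","items":{"type":"number"}}}},"required":["commands"]}

```bash
mkdir -p pics; cat > h.py <<'E'
import numpy as np, cv2
from scipy.spatial.transform import Rotation as Rn
from workcell import monitor, optics, order
def cap(n,f=None):
    p=optics.camera_params(n); im,d=optics.capture(n)
    if f: cv2.imwrite('pics/'+f,im); np.savez('pics/'+f+'.npz',im=im,d=d,**p)
    return im,d,p
def world(d,p):
    v,u=np.mgrid[0:d.shape[0],0:d.shape[1]]
    c=np.stack([(u-p['cx'])/p['fx']*d,(v-p['cy'])/p['fy']*d,d],-1)
    w=(c-np.array(p['t']))@np.array(p['R']); w[d<=0]=np.nan
    return w
def st():
    s=monitor.read_state(); print({k:np.round(s[k],3).tolist() for k in('time_s','tcp_pos','ee_rot','contact_force','moment','finger_gap')}); return s
E
python3 - <<'E'
from h import *
st()
for n in('scene','side'):
    im,d,p=cap(n,n+'0.png'); print(n,-np.array(p['R']).T@p['t'],np.array(p['R'])[2])
a=cv2.imread('pics/scene0.png');b=cv2.imread('pics/side0.png')
cv2.imwrite('pics/both.png',np.vstack([a,b])[:, :])
E
```

```text
{'time_s': 0.0, 'tcp_pos': [238.651, 630.748, 230.208], 'ee_rot': [0.18, 0.984, -0.001, -0.0], 'contact_force': [0.615, -0.102, 0.239], 'moment': [-0.005, 0.052, 0.029], 'finger_gap': 85.414}
scene [1168.48737478 -669.01699647  700.75235555] [-0.52072424  0.63690693 -0.56850315]
side [ -51.94098057 -721.68547935 1017.25338095] [ 0.49276648  0.52614205 -0.69307701]
```

View pics/scene0.png

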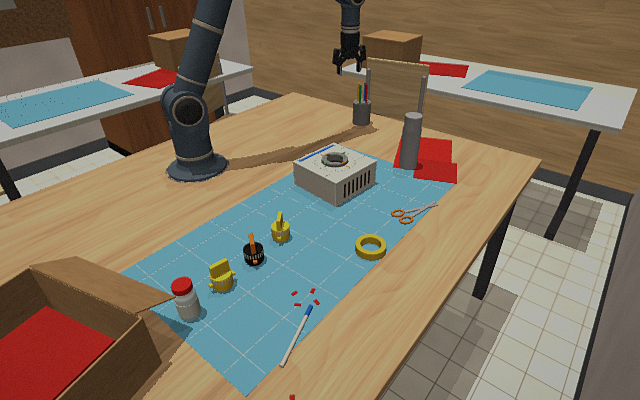

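View pics/side0.png

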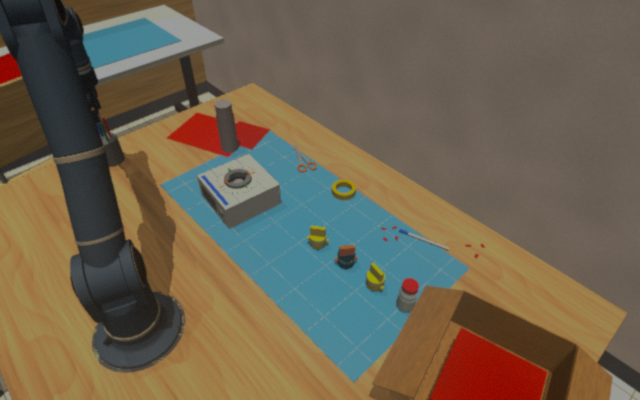

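The scene view shows the black cartridge with its orange bar at (253,250), yellow look-alikes at (281,229) and (221,277), the socket at (335,158), flask (411,142), tape (371,246) and glue jar (186,298). The side view shows the cartridge at (346,257) and the socket at (238,178).

```bash
python3 - <<'E'
from h import *
for n,boxes in (('scene',dict(cart=(225,228,275,275),sock=(290,140,380,205),y1=(268,208,295,246),y2=(205,257,238,294))),('side',dict(cart=(328,238,362,272),sock=(195,150,285,226),y1=(305,222,330,250),y2=(362,260,390,294)))):
    z=np.load(f'pics/{n}0.png.npz'); im=z['im'];w=world(z['d'],z); hsv=cv2.cvtColor(im,cv2.COLOR_BGR2HSV)
    for k,(a,b,c,e) in boxes.items():
        W=w[b:e,a:c].reshape(-1,3);H=hsv[b:e,a:c].reshape(-1,3)
        if k=='cart':
            m=(H[:,0]<18)&(H[:,1]>120)&(W[:,2]>42)&(W[:,2]<90)
            pts=W[m]; print(n,'orange bar',m.sum(),pts.mean(0).round(1),np.percentile(pts,[2,98],axis=0).round(1).tolist())
            t=pts[pts[:,2]>72]
            if len(t)>4: print(' top',len(t),cv2.minAreaRect(t[:,:2].astype(np.float32)))
            m=(H[:,2]<70)&(W[:,2]>5)&(W[:,2]<80); print(' black',m.sum(),W[m].mean(0).round(1),np.percentile(W[m],[2,98],axis=0).round(1).tolist())
        elif k=='sock':
            for lo,hi in((96,104),(85,94)):
                m=(W[:,2]>lo)&(W[:,2]<hi); print(n,lo,m.sum(),np.nanmedian(W[m,2]).round(1),cv2.minAreaRect(W[m][:,:2].astype(np.float32)),W[m].mean(0).round(1))
        else:
            m=(W[:,2]>40)&(W[:,2]<90); print(n,k,m.sum(),W[m].mean(0).round(1),np.percentile(W[m],[2,98],axis=0).round(1).tolist())
E
```

```text
scene orange bar 115 [ 558.6 -220.9   67.1] [[532.4, -233.2, 43.9], [572.1, -198.6, 80.7]]
 top 59 ((550.5475463867188, -215.10459899902344), (11.054559707641602, 48.89713668823242), 55.6701774597168)
 black 298 [ 559.6 -221.9   35.1] [[530.0, -240.8, 8.4], [576.0, -193.9, 47.7]]
scene 96 210 100.9 ((481.0406799316406, 221.3799285888672), (83.77377319335938, 88.96863555908203), 36.28187561035156) [482.6 218.4 100.6]
scene 85 1529 91.3 ((480.69744873046875, 220.01022338867188), (203.3883056640625, 206.82321166992188), 84.54927825927734) [491.2 209.2  91.1]
scene y1 248 [ 545.2 -108.7   55.5] [[518.2, -128.9, 40.6], [564.1, -81.5, 79.9]]
scene y2 418 [ 563.2 -327.1   58.7] [[549.5, -347.9, 40.8], [580.9, -303.3, 80.1]]
side orange bar 114 [ 547.  -218.5   68.3] [[531.1, -230.7, 50.5], [564.7, -205.8, 79.6]]
 top 52 ((549.7343139648438, -217.65383911132812), (13.071160316467285, 41.98688888549805), 59.090843200683594)
 black 192 [ 537.4 -227.6   33.6] [[524.0, -242.2, 10.4], [561.7, -205.7, 47.1]]
side 96 238 99.2 ((484.9701232910156, 228.62167358398438), (115.56490325927734, 124.56426239013672), 58.15955352783203) [480.  219.   99.3]
side 85 2079 89.4 ((480.5732421875, 219.67010498046875), (206.79527282714844, 202.56822204589844), 83.56999969482422) [475.1 212.1  89.4]
side y1 233 [ 534.3 -110.1   58. ] [[515.4, -129.2, 40.4], [553.7, -89.1, 78.9]]
side y2 266 [ 550.1 -327.3   57.2] [[532.6, -348.4, 40.5], [571.1, -303.2, 79.8]]
```

```bash
cat >> h.py <<'E'
def plan(x,y,z,jaw):
    """shift in current tool axes to the world target, and turn about tool z so tool y lies at angle jaw (deg)"""
    s=monitor.read_state(); R=Rn.from_quat(s['ee_rot']).as_matrix()
    yd=np.degrees(np.arctan2(R[1,1],R[0,1])); dj=(jaw-yd+180)%360-180
    g=np.array([[np.cos(np.radians(jaw)),np.sin(np.radians(jaw))]])
    Y=np.array([*g[0],0]);Z=np.array([0,0,-1.]);T=np.stack([np.cross(Y,Z),Y,Z],1)
    print('jaw now %.2f deg; tool shift'%yd,(R.T@(np.array([x,y,z])-s['tcp_pos'])).round(1),'turn',Rn.from_matrix(R.T@T).as_rotvec().round(4))
E
python3 - <<'E'
from h import *
z=np.load('pics/scene0.png.npz');w=world(z['d'],z)
for k,(u,v,a) in dict(flask=(411,142,8),tape=(371,246,15),glue=(186,298,12)).items():
    W=w[v-25:v+25,u-a:u+a].reshape(-1,3);W=W[W[:,2]>8];print(k,np.median(W,0).round(),np.nanmax(W[:,2]).round())
s=st();p=optics.camera_params('wrist');R=Rn.from_quat(s['ee_rot']).as_matrix()
print('cam in tool',R.T@(-p['R'].T@p['t']-s['tcp_pos']),(p['R']@R).round(2).tolist(),p['fx'])
plan(481,220,330,69.3)
E
```

```text
flask [633. 461. 115.] 202.0
tape [772.   5.  24.] 29.0
glue [ 583. -432.   71.] 105.0
{'time_s': 0.1, 'tcp_pos': [238.731, 630.823, 230.383], 'ee_rot': [0.18, 0.984, -0.001, -0.0], 'contact_force': [-0.056, 0.081, -1.095], 'moment': [0.006, -0.017, 0.031], 'finger_gap': 85.33}
cam in tool [  67.57596449   -0.27306117 -142.45992752] [[-0.0, 1.0, -0.0], [-0.96, -0.0, -0.27], [-0.27, 0.0, 0.96]] 285.2986727109426
jaw now 69.27 deg; tool shift [-372.  -298.6  -99.1] turn [-0.0017  0.0001 -0.0005]
```

{"fn": "play_rows", "kwargs": {"commands": [[0, 0, -45, 0, 0, 0, 1], [-15, -12, -40, 0, 0, 0, 1], [-37, -30, -15, 0, 0, 0, 1], [-38, -30, 0, 0, 0, 0, 1], [-38, -30, 0, 0, 0, 0, 1], [-38, -30, 0, 0, 0, 0, 1], [-38, -30, 0, 0, 0, 0, 1], [-38, -30, 0, 0, 0, 0, 1], [-38, -30, 0, 0, 0, 0, 1], [-38, -30, 0, 0, 0, 0, 1]]}}

```text
time_s: 1.1
tcp_pos: [447.6, 281.0, 331.1]
ee_rot: [0.18, 0.984, -0.0, -0.0]
contact_force: [0.6, 0.2, -0.1]
finger_gap: 85.7
```

{"fn": "play_rows", "kwargs": {"commands": [[-37, -30, 0, 0, 0, 0, 1], [-17, -17, 30, 0, 0, 0, 1], [0, 0, 40, 0, 0, 0, 1], [0, 0, 30, 0, 0, 0, 1], [0, 0, 10, 0, 0, 0, 1], [0, 0, 0, 0, 0, 0, 1]]}}

```text
time_s: 1.7
tcp_pos: [480.1, 219.7, 220.1]
ee_rot: [0.18, 0.984, -0.001, -0.001]
contact_force: [-0.2, 0.0, 1.0]
finger_gap: 85.4
```

```bash
python3 - <<'E'
from h import *
st()
im,d,p=cap('wrist','w1.png')
w=world(d,p);m=(w[...,2]>97)&(w[...,2]<104)
print(m.sum(),np.nanmedian(w[m],0))
cv2.imwrite('pics/w1b.png',cv2.resize(im,(800,500),interpolation=cv2.INTER_CUBIC))
plan(481,220,220,69.3)
E
```

```text
{'time_s': 1.7, 'tcp_pos': [480.149, 219.739, 220.065], 'ee_rot': [0.18, 0.984, -0.001, -0.001], 'contact_force': [-0.171, 0.007, 0.973], 'moment': [0.053, -0.021, -0.029], 'finger_gap': 85.379}
4299 [483.90852922 232.74426303 100.01967183]
jaw now 69.30 deg; tool shift [ 0.  -0.4  1.6] turn [-0.     -0.     -0.0001]
```

View pics/w1b.png

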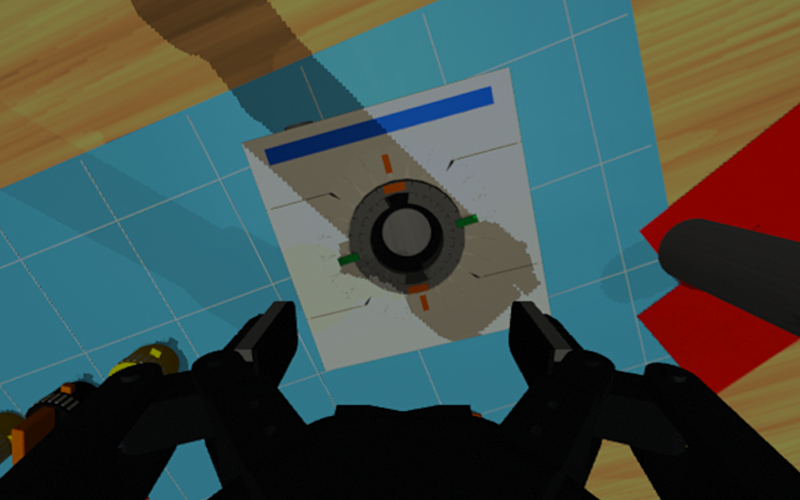

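The wrist view shows the socket at (407,233) (800x500 frame). There are orange marks beside the slots at (395,187) and (417,288), outer dashes at (387,163) and (424,302), and green flags on either side.

```bash
cat > sock.py <<'E'
from h import *
def sock(f,c0=(481,220)):
    z=np.load(f);im=z['im'];w=world(z['d'],z);hsv=cv2.cvtColor(im,cv2.COLOR_BGR2HSV).astype(int)
    r=np.hypot(w[...,0]-c0[0],w[...,1]-c0[1])
    # rectified top view on plane z=100, 4 px/mm
    R,t=z['R'],z['t']; K=np.array([[z['fx'],0,z['cx']],[0,z['fy'],z['cy']],[0,0,1]])
    A=np.array([[.25,0,c0[0]-60],[0,-.25,c0[1]+60],[0,0,100.]])+0
    H=K@(R@A+np.outer(t,[0,0,1])); 
    top=cv2.warpPerspective(im,np.linalg.inv(H),(480,480),flags=cv2.INTER_CUBIC)
    cv2.imwrite(f.replace('.png.npz','_top.png'),top)
    m=(w[...,2]>97.5)&(w[...,2]<103)&(r<60); ci=cv2.minEnclosingCircle(w[m][:,:2].astype(np.float32)); print('collar',m.sum(),ci)
    # hole: pixels inside collar well below
    h=(w[...,2]<95)&(r<29); print('hole mean',w[h].mean(0))
    o=((hsv[...,0]<16)&(hsv[...,1]>120)&(hsv[...,2]>50)&(r<70)&(w[...,2]>80))
    P=w[o]; s=P[:,0]<c0[0]; a,b=np.median(P[s],0),np.median(P[~s],0)
    print('orange',s.sum(),(~s).sum(),a,b,'mid',(a+b)/2,'ang',np.degrees(np.arctan2(*(b-a)[1::-1])))
    q=P[:,:2]-P[:,:2].mean(0);_,_,v=np.linalg.svd(q);print('pca ang',np.degrees(np.arctan(v[0,1]/v[0,0])))
    e=(w[...,2]>87)&(w[...,2]<93)&(np.hypot(w[...,0]-c0[0],w[...,1]-c0[1])<160); print('box',cv2.minAreaRect(w[e][:,:2].astype(np.float32)))
E
python3 -c "
from sock import *; sock('pics/w1.png.npz')"
```

```text
collar 3792 ((481.2972412109375, 221.62225341796875), 54.972618103027344)
hole mean [479.08734607 220.62681883  66.45739759]
orange 227 173 [439.12086915 227.47584779 100.0162489 ] [523.62393504 215.94055981  99.87950342] mid [481.37240209 221.7082038   99.94787616] ang -7.773248651262265
pca ang -6.644186508405669
box ((481.5308837890625, 221.63836669921875), (200.4725799560547, 200.3340606689453), 84.11023712158203)
```

View pics/w1_top.png

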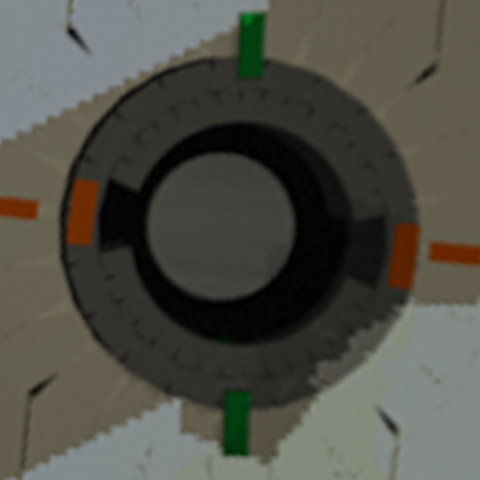

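The slot line is at about -8° (collar marks at (82,212) and (404,257) in the rectified view), and the socket centre is at (481.3, 221.7). Next I go to the cartridge.

{"fn": "play_rows", "kwargs": {"commands": [[-22, -38, 0, 0, 0, 0, 1], [-22, -38, 0, 0, 0, 0, 1], [-22, -38, 0, 0, 0, 0, 1], [-22, -38, 0, 0, 0, 0, 1], [-22, -38, 0, 0, 0, 0, 1], [-22, -38, 0, 0, 0, 0, 1], [-22, -38, 0, 0, 0, 0, 1], [-22, -38, 0, 0, 0, 0, 1], [-22, -38, 0, 0, 0, 0, 1], [-22, -41, 0, 0, 0, 0, 1]]}}

```text
time_s: 2.75
tcp_pos: [553.0, -217.4, 223.8]
ee_rot: [0.179, 0.984, 0.0, 0.002]
contact_force: [0.5, 0.5, -0.0]
finger_gap: 85.2
```

{"fn": "play_rows", "kwargs": {"commands": [[0, 0, 10, 0, 0, 0.1, 1], [0, 0, 10, 0, 0, 0.11, 1], [0, 0, 0, 0, 0, 0, 1], [0, 0, 0, 0, 0, 0, 1]]}}

```text
time_s: 3.15
tcp_pos: [552.2, -215.7, 202.7]
ee_rot: [0.28, 0.96, 0.0, 0.001]
contact_force: [0.7, -0.6, 0.2]
finger_gap: 85.5
```

```bash
python3 - <<'E'
from h import *
st()
im,d,p=cap('wrist','w2.png')
w=world(d,p);hsv=cv2.cvtColor(im,cv2.COLOR_BGR2HSV).astype(int)
r=np.hypot(w[...,0]-550,w[...,1]+216)
o=(hsv[...,0]<16)&(hsv[...,1]>120)&(hsv[...,2]>40)&(r<60)
t=o&(w[...,2]>74)&(w[...,2]<82); P=w[t]; print('bar top',len(P),np.median(P[:,2]),cv2.minAreaRect(P[:,:2].astype(np.float32)))
l=o&(w[...,2]>18)&(w[...,2]<32); print('lugs',[ (c, w[l][(w[l][:,0]>550)==c].mean(0).round(1).tolist()) for c in(False,True)])
b=(w[...,2]>40)&(w[...,2]<48)&(r<45); print('flat top',b.sum(),cv2.minEnclosingCircle(w[b][:,:2].astype(np.float32)))
cv2.imwrite('pics/w2b.png',cv2.resize(im,(800,500)))
E
```

```text
{'time_s': 3.15, 'tcp_pos': [552.231, -215.748, 202.719], 'ee_rot': [0.28, 0.96, 0.0, 0.001], 'contact_force': [0.672, -0.624, 0.238], 'moment': [-0.004, -0.008, -0.004], 'finger_gap': 85.469}
bar top 367 77.7310023704411 ((549.8712768554688, -214.31268310546875), (11.650407791137695, 44.60942077636719), 54.28911209106445)
lugs [(False, [524.1, -197.7, 24.7]), (True, [nan, nan, nan])]
flat top 1261 ((550.525146484375, -214.66456604003906), 26.430755615234375)<stdin>:8: RuntimeWarning: Mean of empty slice.
  ret = um.true_divide(
```

View pics/w2b.png

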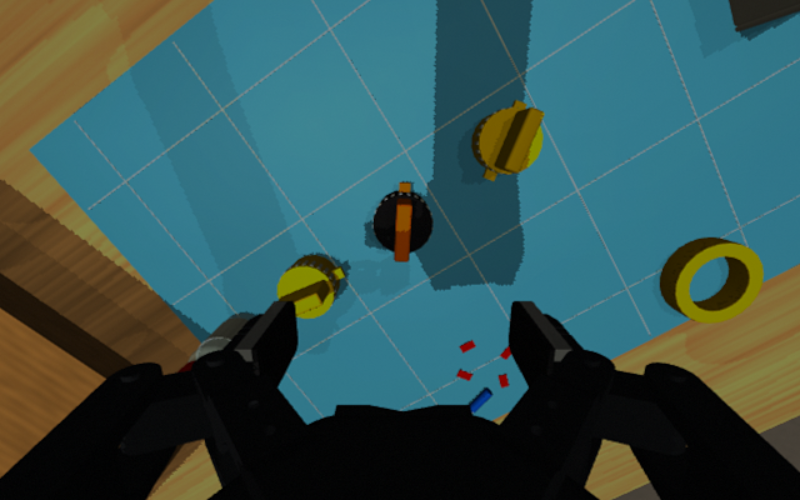

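The wrist view shows the black cartridge at (403,222), with its bar nearly in line with the tool's x. The yellow ones at (310,287) and (510,140) are clear of the jaws.

```bash
python3 - <<'E'
from h import *
plan(550.1,-214.4,48,54.6)
E
```

```text
jaw now 57.43 deg; tool shift [  2.9  -0.2 154.8] turn [0.0011 0.0023 0.0493]
```

{"fn": "play_rows", "kwargs": {"commands": [[2.9, -0.2, 30, 0, 0, 0.049, 1], [0, 0, 40, 0, 0, 0, 1], [0, 0, 40, 0, 0, 0, 1], [0, 0, 30, 0, 0, 0, 1], [0, 0, 10, 0, 0, 0, 1], [0, 0, 4.5, 0, 0, 0, 1], [0, 0, 0, 0, 0, 0, 0.3], [0, 0, 0, 0, 0, 0, 0], [0, 0, 0, 0, 0, 0, -0.4], [0, 0, 0, 0, 0, 0, -0.6]]}}

```text
time_s: 4.2
tcp_pos: [549.3, -214.8, 47.9]
ee_rot: [0.305, 0.952, 0.0, 0.001]
contact_force: [-0.1, -0.3, -0.1]
finger_gap: 28.2
```

{"fn": "play_rows", "kwargs": {"commands": [[0, 0, 0, 0, 0, 0, -0.8], [0, 0, 0, 0, 0, 0, -1], [0, 0, 0, 0, 0, 0, -1], [0, 0, 0, 0, 0, 0, -1], [0, 0, 0, 0, 0, 0, -1], [0, 0, 0, 0, 0, 0, -1], [0, 0, 0, 0, 0, 0, -1], [0, 0, 0, 0, 0, 0, -1]]}}

```text
time_s: 5.0
tcp_pos: [549.0, -214.7, 47.3]
ee_rot: [0.305, 0.952, 0.0, 0.0]
contact_force: [-0.8, 0.4, 6.1]
finger_gap: 10.8
```

{"fn": "play_rows", "kwargs": {"commands": [[0, 0, -5, 0, 0, 0, -1], [0, 0, -25, 0, 0, 0, -1], [0, 0, -40, 0, 0, 0, -1], [0, 0, -40, 0, 0, 0, -1], [0, 0, -40, 0, 0, 0, -1], [0, 0, -10, 0, 0, 0, -1], [0, 0, 0, 0, 0, 0, -1], [0, 0, 0, 0, 0, 0, -1]]}}

```text
time_s: 5.8
tcp_pos: [547.5, -214.0, 205.1]
ee_rot: [0.305, 0.952, 0.0, -0.002]
contact_force: [-0.4, -0.1, -1.2]
finger_gap: 11.1
```

```bash
python3 - <<'E'
from h import *
s=st()
im,d,p=cap('wrist','w3.png'); w=world(d,p);hsv=cv2.cvtColor(im,cv2.COLOR_BGR2HSV).astype(int)
R=Rn.from_quat(s['ee_rot']).as_matrix(); T=(w-s['tcp_pos'])@R   # tool coords
near=(np.abs(T[...,0])<60)&(np.abs(T[...,1])<40)&(T[...,2]>-40)&(T[...,2]<80)
o=near&(hsv[...,0]<16)&(hsv[...,1]>120)&(hsv[...,2]>40)
P=T[o];print('orange tool',len(P),np.percentile(P,[2,50,98],axis=0).round(1).tolist())
t=P[P[:,2]<-26]; print('top of bar',len(t),t.mean(0) if len(t) else '',np.percentile(P[:,2],1))
l=P[P[:,2]>10]; print('lug',len(l),l.mean(0).round(1) if len(l) else '')
b=near&(hsv[...,2]<60)&(hsv[...,1]<200)&(T[...,2]>-3)&(T[...,2]<8)&(T[...,0]>6); print('flat',b.sum(),np.median(T[b],0).round(1),cv2.minEnclosingCircle(T[b][:,:2].astype(np.float32)))
cv2.imwrite('pics/w3b.png',cv2.resize(im,(800,500)))
plan(481.3,221.7,190,81.9)
E
```

```text
{'time_s': 5.8, 'tcp_pos': [547.491, -213.975, 205.062], 'ee_rot': [0.305, 0.952, 0.0, -0.002], 'contact_force': [-0.423, -0.118, -1.161], 'moment': [0.028, -0.002, 0.021], 'finger_gap': 11.1}
orange tool 3051 [[-21.5, -5.6, -31.5], [8.4, -0.2, -30.2], [31.2, 5.3, 22.2]]
top of bar 2379 [  1.37846707  -0.17040381 -30.33160359] -31.736857529953774
lug 230 [28.9  0.7 21.9]
flat 1541 [14.4  0.3  3.5] ((7.102397441864014, 0.3076009750366211), 24.119693756103516)
jaw now 54.44 deg; tool shift [307.  316.   15.4] turn [-4.000e-04 -4.300e-03 -4.793e-01]
```

View pics/w3b.png

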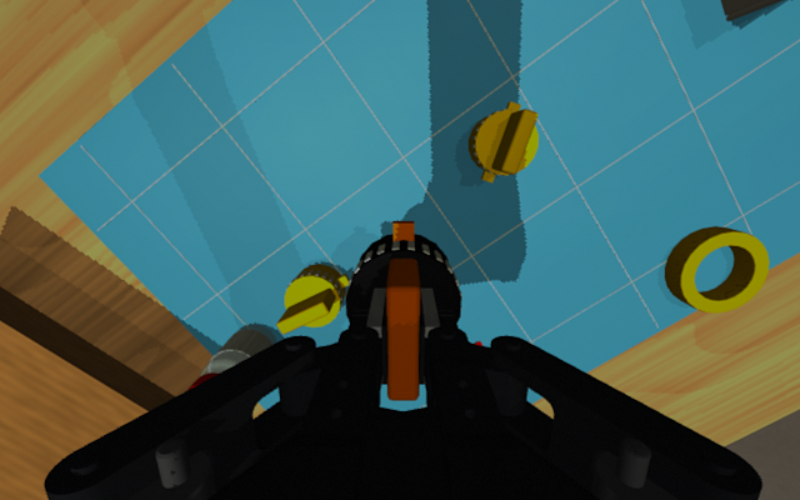

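The cartridge hangs straight in the jaws, with the bar at (403,325) and one lug at (403,231). I recheck the axis offset in the tool from this same picture while carrying it over.

{"fn": "play_rows", "kwargs": {"commands": [[12, 12, 0, 0, 0, 0, -1], [24, 25, 0, 0, 0, 0, -1], [31, 32, 0, 0, 0, 0, -1], [32, 33, 0, 0, 0, 0, -1], [32, 33, 0, 0, 0, 0, -1], [32, 33, 0, 0, 0, 0, -1], [32, 33, 0, 0, 0, 0, -1], [32, 33, 0, 0, 0, 0, -1], [32, 33, 0, 0, 0, 0, -1], [26, 27, 0, 0, 0, 0, -1]]}}

```text
time_s: 6.85
tcp_pos: [485.8, 192.8, 204.7]
ee_rot: [0.304, 0.953, -0.001, -0.002]
contact_force: [0.2, -0.3, -2.4]
finger_gap: 11.2
```

{"fn": "play_rows", "kwargs": {"commands": [[15, 15, 0, 0, 0, -0.1, -1], [7, 7, 0, 0, 0, -0.13, -1], [0, 0, 0, 0, 0, -0.13, -1], [0, 0, 0, 0, 0, -0.12, -1], [0, 0, 0, 0, 0, 0, -1], [0, 0, 0, 0, 0, 0, -1], [0, 0, 0, 0, 0, 0, -1]]}}

```text
time_s: 7.55
tcp_pos: [481.4, 220.4, 206.0]
ee_rot: [0.071, 0.997, -0.0, -0.001]
contact_force: [0.0, -0.5, -1.3]
finger_gap: 11.2
```

```bash
cat > held.py <<'E'
from h import *
def held(f,pos,quat):
    z=np.load(f);w=world(z['d'],z);hsv=cv2.cvtColor(z['im'],cv2.COLOR_BGR2HSV).astype(int)
    R=Rn.from_quat(quat).as_matrix();T=(w-pos)@R
    o=(np.abs(T[...,0])<60)&(np.abs(T[...,1])<40)&(hsv[...,0]<16)&(hsv[...,1]>120)&(hsv[...,2]>30)
    t=T[o&(np.abs(T[...,2]+30.3)<2.5)];print('bar',np.percentile(t[:,0],[.3,99.7]).round(1),cv2.minAreaRect(t[:,:2].astype(np.float32)))
    l=T[o&(np.abs(T[...,2]-22)<3.5)];print('lug',np.percentile(l,[1,99],axis=0).round(1).tolist())
E
python3 - <<'E'
from held import *
held('pics/w3.png.npz',[547.491,-213.975,205.062],[0.305,0.952,0,-.002])
s=st();cap('wrist','w4.png');held('pics/w4.png.npz',s['tcp_pos'],s['ee_rot'])
plan(481.3,221.7,130,81.9)
E
```

```text
bar [-22.9  21.9] ((-0.6066856384277344, -0.07570505142211914), (45.40123748779297, 11.727802276611328), 0.137324720621109)
lug [[24.4, -4.2, 20.1], [32.8, 5.1, 25.2]]
{'time_s': 7.55, 'tcp_pos': [481.449, 220.392, 205.996], 'ee_rot': [0.071, 0.997, -0.0, -0.001], 'contact_force': [0.046, -0.492, -1.313], 'moment': [-0.036, 0.015, -0.064], 'finger_gap': 11.199}
bar [-22.9  22.1] ((-0.6117420196533203, -0.24102115631103516), (45.720458984375, 11.723751068115234), 0.0962987020611763)
lug [[24.5, -4.5, 19.5], [33.0, 5.0, 25.0]]
jaw now 81.84 deg; tool shift [ 0.3  1.2 76.2] turn [-0.0006 -0.0008 -0.001 ]
```

{"fn": "play_rows", "kwargs": {"commands": [[0.9, 1.2, 20, 0, 0, 0, -1], [0, 0, 25, 0, 0, 0, -1], [0, 0, 12, 0, 0, 0, -1], [0, 0, 6, 0, 0, 0, -1], [0, 0, 4, 0, 0, 0, -1], [0, 0, 3, 0, 0, 0, -1], [0, 0, 0, 0, 0, 0, -1], [0, 0, 0, 0, 0, 0, -1]]}}

```text
time_s: 8.4
tcp_pos: [481.4, 222.3, 137.4]
ee_rot: [0.07, 0.998, 0.0, 0.0]
contact_force: [-0.1, -1.4, -1.8]
finger_gap: 11.4
```

```bash
python3 - <<'E'
from h import *
s=st();im,d,p=cap('wrist','w5.png');plan(480.7,221.8,123.5,81.9)
cv2.imwrite('pics/w5b.png',cv2.resize(im[60:380,160:480],(640,640)[:2])[:600])
E
```

```text
{'time_s': 8.4, 'tcp_pos': [481.418, 222.258, 137.381], 'ee_rot': [0.07, 0.998, 0.0, 0.0], 'contact_force': [-0.054, -1.363, -1.755], 'moment': [-0.014, -0.004, -0.054], 'finger_gap': 11.366}
jaw now 81.93 deg; tool shift [ 0.6 -0.6 13.9] turn [0.0009 0.0009 0.0005]
```

View pics/w5b.png

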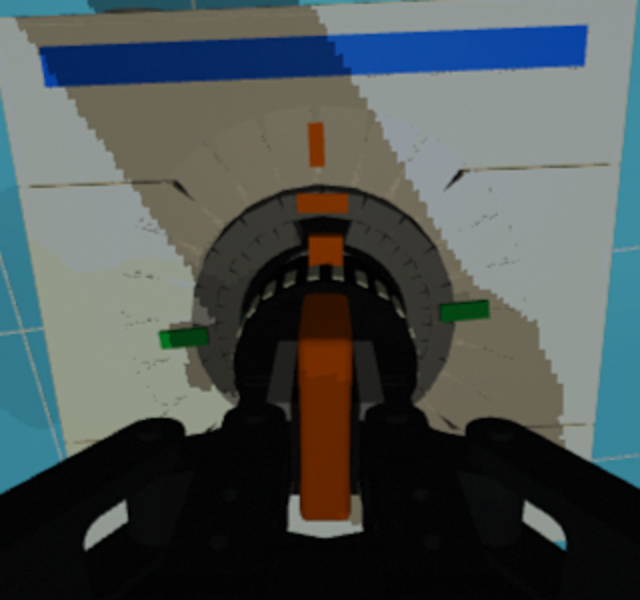

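The lug (325,249) points into the dark slot by the collar mark (322,203), so it is aligned. I descend gently.

{"fn": "play_rows", "kwargs": {"commands": [[0.5, -0.6, 3, 0, 0, 0, -1], [0, 0, 3, 0, 0, 0, -1], [0, 0, 3, 0, 0, 0, -1], [0, 0, 2, 0, 0, 0, -1], [0, 0, 2, 0, 0, 0, -1], [0, 0, 0, 0, 0, 0, -1], [0, 0, 0, 0, 0, 0, -1]]}}

```text
time_s: 9.15
tcp_pos: [480.4, 221.5, 123.7]
ee_rot: [0.07, 0.998, 0.0, -0.0]
contact_force: [-0.2, -0.5, -1.7]
finger_gap: 11.0
```

The TCP is at 123.7, below the 127.5 where the lugs would rest on the collar, and there is no contact force. The lugs are in the slots, so I push on to about 113.

{"fn": "play_rows", "kwargs": {"commands": [[0, 0, 2, 0, 0, 0, -1], [0, 0, 2, 0, 0, 0, -1], [0, 0, 2, 0, 0, 0, -1], [0, 0, 2, 0, 0, 0, -1], [0, 0, 1.5, 0, 0, 0, -1], [0, 0, 0, 0, 0, 0, -1], [0, 0, 0, 0, 0, 0, -1]]}}

```text
time_s: 9.85
tcp_pos: [480.7, 221.7, 114.7]
ee_rot: [0.07, 0.998, 0.0, 0.0]
contact_force: [-0.3, -0.3, 4.6]
finger_gap: 11.1
```

{"fn": "play_rows", "kwargs": {"commands": [[0, 0, 1, 0, 0, 0, -1], [0, 0, 1, 0, 0, 0, -1], [0, 0, 0, 0, 0, 0, -1], [0, 0, 0, 0, 0, 0, -1]]}}

```text
time_s: 10.25
tcp_pos: [480.8, 221.7, 112.8]
ee_rot: [0.07, 0.998, 0.0, 0.0]
contact_force: [-1.3, -1.0, 5.6]
finger_gap: 11.2
```

```bash
python3 - <<'E'
from held import *
s=st();cap('wrist','w6.png');
z=np.load('pics/w6.png.npz');w=world(z['d'],z);hsv=cv2.cvtColor(z['im'],cv2.COLOR_BGR2HSV).astype(int)
R=Rn.from_quat(s['ee_rot']).as_matrix();T=(w-s['tcp_pos'])@R
o=(np.abs(T[...,0])<27)&(np.abs(T[...,1])<12)&(hsv[...,0]<16)&(hsv[...,1]>120)&(T[...,2]<-25)
print('bar top',np.median(w[o],0),np.median(T[o],0))
c=(np.abs(np.hypot(w[...,0]-481.3,w[...,1]-221.7)-40)<3)&(w[...,2]>95)&(w[...,2]<106);print('collar z',np.median(w[c],0))
for _ in range(3): print(monitor.read_state()['contact_force'])
E
```

```text
{'time_s': 10.25, 'tcp_pos': [480.752, 221.681, 112.839], 'ee_rot': [0.07, 0.998, 0.0, 0.0], 'contact_force': [-1.268, -0.999, 5.6], 'moment': [-0.261, 0.442, -0.037], 'finger_gap': 11.229}
bar top [478.1221565  221.58186932 143.29914637] [  2.50080232  -0.34497699 -30.46102991]
collar z [460.18258035 227.14690073 100.0055306 ]
[-0.94337401 -0.76011227  7.43876311]
[-0.94337401 -0.76011227  7.43876311]
[-0.94337401 -0.76011227  7.43876311]
```

The bar top at 143.3 puts the centre 4.3 mm above the mouth, in the free-to-turn band of 3 to 6 mm. Now the clockwise twist, which is positive about tool z.

{"fn": "play_rows", "kwargs": {"commands": [[0, 0.05, 0, 0, 0, 0.05, -1], [0, 0.06, 0, 0, 0, 0.1, -1], [0, 0.06, 0, 0, 0, 0.1, -1], [0, 0.06, 0, 0, 0, 0.1, -1], [0, 0, 0, 0, 0, 0, -1]]}}

```text
time_s: 10.8
tcp_pos: [481.9, 222.0, 113.2]
ee_rot: [0.244, 0.97, 0.001, 0.001]
contact_force: [1.7, -0.6, 6.6]
finger_gap: 11.3
```

```bash
python3 - <<'E'
from h import *
st();plan(480.7,221.7,112.8,81.9-90)
E
```

```text
{'time_s': 10.8, 'tcp_pos': [481.879, 222.001, 113.172], 'ee_rot': [0.244, 0.97, 0.001, 0.001], 'contact_force': [1.739, -0.607, 6.607], 'moment': [-0.287, 0.058, -0.01], 'finger_gap': 11.297}
jaw now 61.78 deg; tool shift [ 0.9 -0.8  0.4] turn [3.2000e-03 6.0000e-04 1.2196e+00]
```

Free rotation with no moment. I continue.

{"fn": "play_rows", "kwargs": {"commands": [[0.4, -0.3, 0, 0, 0, 0.12, -1], [0, 0, 0, 0, 0, 0.12, -1], [0, 0, 0, 0, 0, 0.12, -1], [0, 0, 0, 0, 0, 0.12, -1], [0, 0, 0, 0, 0, 0.12, -1], [0, 0, 0, 0, 0, 0.12, -1], [0, 0, 0, 0, 0, 0.12, -1], [0, 0, 0, 0, 0, 0.12, -1], [0, 0, 0, 0, 0, 0, -1]]}}

```text
time_s: 11.7
tcp_pos: [481.2, 221.7, 113.0]
ee_rot: [0.664, 0.748, 0.001, 0.001]
contact_force: [-1.0, -0.5, 6.3]
finger_gap: 11.1
```

```bash
python3 - <<'E'
from h import *
st();plan(481,221.8,112.8,81.9-90)
E
```

```text
{'time_s': 11.7, 'tcp_pos': [481.178, 221.727, 113.027], 'ee_rot': [0.664, 0.748, 0.001, 0.001], 'contact_force': [-0.96, -0.492, 6.292], 'moment': [-0.266, 0.091, -0.044], 'finger_gap': 11.143}
jaw now 6.75 deg; tool shift [ 0.1 -0.2  0.2] turn [ 0.0024 -0.0004  0.2592]
```

{"fn": "play_rows", "kwargs": {"commands": [[0, 0, 0, 0, 0, 0.08, -1], [0, 0, 0, 0, 0, 0.08, -1], [0, 0, 0, 0, 0, 0.04, -1], [0, 0, 0, 0, 0, 0.02, -1], [0, 0, 0, 0, 0, 0, -1]]}}

```text
time_s: 12.2
tcp_pos: [481.0, 221.7, 113.0]
ee_rot: [0.742, 0.671, 0.001, 0.0]
contact_force: [-1.9, -0.8, 6.5]
finger_gap: 11.1
```

```bash
python3 - <<'E'
from h import *
st();plan(481,221.8,112.8,81.9-90)
E
```

```text
{'time_s': 12.2, 'tcp_pos': [480.988, 221.734, 113.01], 'ee_rot': [0.742, 0.671, 0.001, 0.0], 'contact_force': [-1.91, -0.804, 6.47], 'moment': [-0.273, 0.197, -0.004], 'finger_gap': 11.111}
jaw now -5.75 deg; tool shift [0.1 0.  0.2] turn [ 0.0018 -0.0007  0.0411]
```

{"fn": "play_rows", "kwargs": {"commands": [[0, 0, 0, 0, 0, 0.02, -1], [0, 0, 0, 0, 0, 0.01, -1], [0, 0, 0, 0, 0, 0, -1], [0, 0, 0, 0, 0, 0, -1]]}}

```text
time_s: 12.6
tcp_pos: [480.9, 221.7, 113.0]
ee_rot: [0.752, 0.66, 0.001, 0.0]
contact_force: [-0.3, -1.0, 7.2]
finger_gap: 10.9
```

```bash
python3 - <<'E'
from h import *
st();plan(481,221.8,112.8,81.9-90)
im,d,p=cap('wrist','w7.png');cv2.imwrite('pics/w7b.png',cv2.resize(im[40:360,120:520],(750,600)))
E
```

```text
{'time_s': 12.6, 'tcp_pos': [480.926, 221.724, 113.002], 'ee_rot': [0.752, 0.66, 0.001, 0.0], 'contact_force': [-0.289, -1.011, 7.226], 'moment': [-0.179, 0.219, 0.073], 'finger_gap': 10.861}
jaw now -7.45 deg; tool shift [0.1 0.1 0.2] turn [ 0.0016 -0.0009  0.0114]
```

View pics/w7b.png

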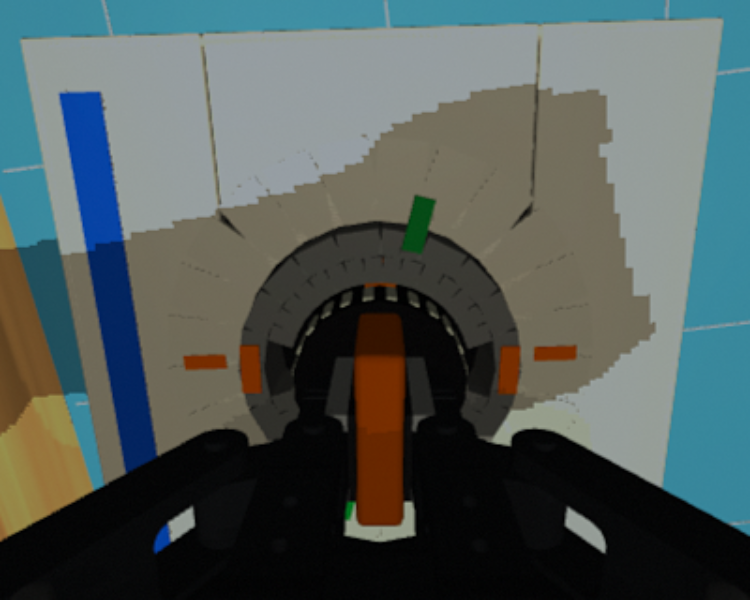

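The upper green flag at (418,223) has swung over, so the lug has reached it. Next I ease up about 3.5 mm so the spring can lift it into the pocket.

{"fn": "play_rows", "kwargs": {"commands": [[0, 0, -1, 0, 0, 0, -1], [0, 0, -1, 0, 0, 0, -1], [0, 0, -1, 0, 0, 0, -1], [0, 0, -0.5, 0, 0, 0, -1], [0, 0, 0, 0, 0, 0, -1], [0, 0, 0, 0, 0, 0, -1]]}}

```text
time_s: 13.25
tcp_pos: [480.8, 221.7, 116.1]
ee_rot: [0.752, 0.66, 0.001, 0.0]
contact_force: [1.1, -0.7, 5.3]
finger_gap: 10.8
```

```bash
python3 - <<'E'
from h import *
st()
E
```

```text
{'time_s': 13.25, 'tcp_pos': [480.848, 221.716, 116.147], 'ee_rot': [0.752, 0.66, 0.001, 0.0], 'contact_force': [1.08, -0.66, 5.272], 'moment': [-0.161, -0.185, 0.065], 'finger_gap': 10.766}
```

{"fn": "play_rows", "kwargs": {"commands": [[0, 0, -0.5, 0, 0, 0, -1], [0, 0, -0.3, 0, 0, 0, -1], [0, 0, 0, 0, 0, 0, -1], [0, 0, 0, 0, 0, 0, -1]]}}

```text
time_s: 13.65
tcp_pos: [480.7, 221.8, 116.4]
ee_rot: [0.752, 0.66, 0.001, 0.001]
contact_force: [5.4, -0.3, -3.4]
finger_gap: 11.1
```

{"fn": "play_rows", "kwargs": {"commands": [[0, 0, 0, 0, 0, 0, -0.6], [0, 0, 0, 0, 0, 0, -0.4], [0, 0, 0, 0, 0, 0, -0.2], [0, 0, 0, 0, 0, 0, 0], [0, 0, 0, 0, 0, 0, 0], [0, 0, 0, 0, 0, 0, 0], [0, 0, 0, 0, 0, 0, 0]]}}

```text
time_s: 14.35
tcp_pos: [479.9, 221.7, 116.6]
ee_rot: [0.752, 0.66, -0.0, -0.0]
contact_force: [0.5, -0.5, -0.3]
finger_gap: 42.8
```

The force flipped to a downward pull, so the pocket holds the cartridge. It is released; I retreat straight up and look.

{"fn": "play_rows", "kwargs": {"commands": [[0, 0, -10, 0, 0, 0, 0], [0, 0, -30, 0, 0, 0, 0], [0, 0, -40, 0, 0, 0, 0.5], [0, 0, -40, 0, 0, 0, 1], [0, 0, 0, 0, 0, 0, 1], [0, 0, 0, 0, 0, 0, 1], [0, 0, 0, 0, 0, 0, 1]]}}

```text
time_s: 15.05
tcp_pos: [479.3, 221.5, 236.0]
ee_rot: [0.751, 0.66, -0.001, -0.0]
contact_force: [0.7, -0.6, 0.7]
finger_gap: 85.2
```

```bash
python3 - <<'E'
from h import *
s=st();im,d,p=cap('wrist','w8.png');cv2.imwrite('pics/w8b.png',cv2.resize(im[60:360,130:530],(800,600),interpolation=cv2.INTER_CUBIC))
w=world(d,p);hsv=cv2.cvtColor(im,cv2.COLOR_BGR2HSV).astype(int);r=np.hypot(w[...,0]-481.3,w[...,1]-221.7)
o=(r<30)&(hsv[...,0]<16)&(hsv[...,1]>120)&(w[...,2]>135);P=w[o];print('bar top',len(P),np.median(P[:,2]),cv2.minAreaRect(P[:,:2].astype(np.float32)))
g=(r<80)&(hsv[...,0]>45)&(hsv[...,0]<75)&(hsv[...,1]>120);n,lab,stt,_=cv2.connectedComponentsWithStats(g.astype(np.uint8))
for i in range(1,n):
    if stt[i,4]>20: q=w[lab==i];_,_,v=np.linalg.svd(q[:,:2]-q[:,:2].mean(0),full_matrices=False);print('flag',stt[i,4],q.mean(0).round(1),np.degrees(np.arctan(v[0,1]/v[0,0])).round(1))
cc=(np.abs(r-40)<3)&(w[...,2]>95)&(w[...,2]<106);print('collar z',np.median(w[cc][:,2]))
cap('scene','scene1.png');z=np.load('pics/scene1.png.npz');w=world(z['d'],z)
for k,(u,v,a) in dict(flask=(411,142,8),tape=(371,246,15),glue=(186,298,12)).items():
    W=w[v-25:v+25,u-a:u+a].reshape(-1,3);W=W[W[:,2]>8];print(k,np.median(W,0).round())
E
```

```text
{'time_s': 15.05, 'tcp_pos': [479.264, 221.495, 235.986], 'ee_rot': [0.751, 0.66, -0.001, -0.0], 'contact_force': [0.715, -0.637, 0.671], 'moment': [0.032, -0.001, -0.033], 'finger_gap': 85.247}
bar top 946 147.0389487952978 ((487.1671142578125, 226.17123413085938), (44.95157241821289, 49.10554885864258), 20.661087036132812)
flag 103 [497.7 264.9 101.7] 69.6
flag 81 [464.3 178.  101.8] 67.4
collar z 100.04449717547365
flask [633. 462. 114.]
tape [773.   2.  24.]
glue [ 583. -432.   71.]
```

View pics/w8b.png

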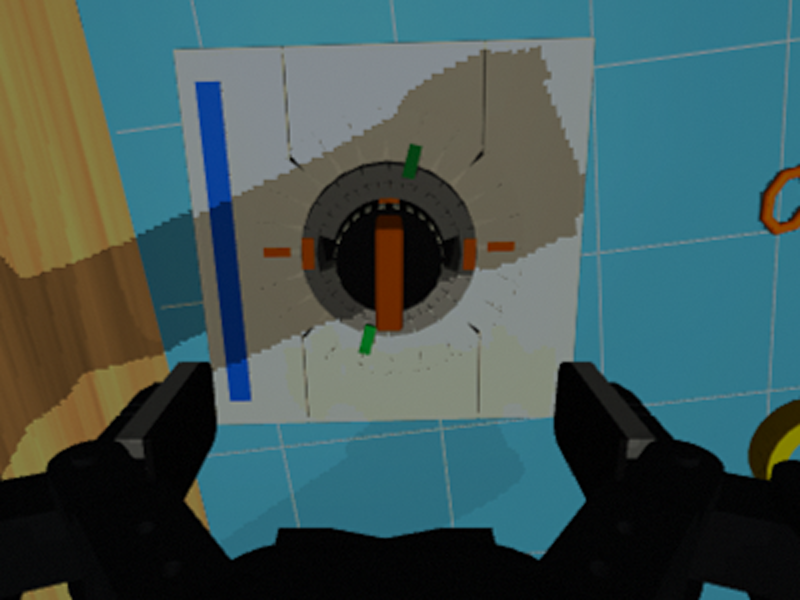

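Locked height confirmed: the bar top is at 147.0, so the centre is 8.0 mm above the mouth. Both flags, at (412,161) and (368,340), have swung. I check the flag turn with the same method before and after, and that it holds.

{"fn": "play_rows", "kwargs": {"commands": [[0, 0, -5, 0, 0, 0, 1], [0, 0, 0, 0, 0, 0, 1], [0, 0, 0, 0, 0, 0, 1], [0, 0, 0, 0, 0, 0, 1], [0, 0, 0, 0, 0, 0, 1], [0, 0, 0, 0, 0, 0, 1], [0, 0, 0, 0, 0, 0, 1], [0, 0, 0, 0, 0, 0, 1], [0, 0, 0, 0, 0, 0, 1], [0, 0, 0, 0, 0, 0, 1]]}}

```text
time_s: 16.15
tcp_pos: [480.0, 221.7, 241.6]
ee_rot: [0.752, 0.66, 0.0, -0.0]
contact_force: [-0.7, 0.4, -0.5]
finger_gap: 85.5
```

```bash
python3 - <<'E'
from h import *
cap('wrist','w9.png')
for f in('w1','w9'):
    z=np.load(f'pics/{f}.png.npz');w=world(z['d'],z);hsv=cv2.cvtColor(z['im'],cv2.COLOR_BGR2HSV).astype(int);r=np.hypot(w[...,0]-481.3,w[...,1]-221.7)
    g=(r<60)&(r>38)&(hsv[...,0]>45)&(hsv[...,0]<75)&(hsv[...,1]>120)&(w[...,2]>98); a,b=[np.median(w[g&((w[...,1]>221)==c)],0) for c in(False,True)]
    print(f,'flag line deg',np.degrees(np.arctan2(*(b-a)[1::-1])))
    o=(hsv[...,0]<16)&(hsv[...,1]>120)&(r>36)&(r<46)&(w[...,2]>97); a,b=[np.median(w[o&((w[...,0]>481)==c)],0) for c in(False,True)]
    print(' slot deg',np.degrees(np.arctan2(*(b-a)[1::-1])))
    t=w[(r<26)&(hsv[...,0]<16)&(hsv[...,1]>120)&(np.abs(w[...,2]-147)<2)]
    if len(t): print(' bar',cv2.minAreaRect(t[:,:2].astype(np.float32)),np.median(t[:,2]))
E
```

```text
w1 flag line deg 80.95691280609054
 slot deg 1.453573902513606
w9 flag line deg 46.52761536271991
 slot deg -8.43815415892247
 bar ((481.309326171875, 220.78729248046875), (45.269832611083984, 11.474520683288574), 82.25666046142578) 146.7274282963047
```

```bash
python3 -c "
from h import *
print(order.finish_job())"
```

```text
the job is handed in; nothing more can be done
None
```

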